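# Hang the amber pendant over the inspection lamp and hold the shutter half open

## Robot

A 6-joint arm with a two-finger parallel gripper is mounted at the origin on the work surface. World frame = base frame: x ahead of the robot, y to its left, z up, the work surface at z = 0. Lengths are in m, angles in rad, forces in N, time in s.
With the tool pointing down it reaches from about 0.375 to 0.9 m from the base axis. Payload 3.1 kg.
Tool frame: the origin (TCP) lies midway between the tips of the shut fingers; the grasp point (between the pads) lies robot.pinch_z behind it (robot.pinch_z is the distance from the TCP to the grasp point, in m); x points along the fingers, y is the direction in which the jaws open and shut, and the axes are right-handed (so a half turn about x gives the same grasp; the last joint's range is limited). The gripper opens to 87 mm and grips with 3 to 60 N. Pads are 19 mm wide; open, the fingers measure 117 mm over their backs; the gripper's body (75 mm by 190 mm) begins 51 mm behind the grasp point.
Start: joints at [-1.359, 0.527, 1.433, -0, 1.181, -0.178], TCP at [0.238, -0.578, 0.223] pointing down, gripper open.
Joint ranges: [-3.08, 3.08], [-0.75, 2.2], [0.22, 2.44], [-1.43, 4.57], [0, 2.65], [-2.85, 2.85]. Speed limits (rad/s): [2.79, 2.79, 3.14, 3.14, 3.14, 3.14].

## Interface

Orientations are given as a unit quaternion [x, y, z, w].
In Python, from workcell import robot gives the robot as it stands.
- The arm moves only by the tool send_rows, never from a script. Its argument "moves" is a list of rows, each an object of numbers: "tx", "ty", "tz": the shift along the tool's x, y, z in mm; "roll": the turn about the tool's x in degrees. In form: [{"tx": .., "ty": .., "tz": .., "roll": ..}, ...]. A call has exactly 5 rows; each row is the pose to reach, as a shift and turn from the pose measured when the call began, along the tool's axes at that moment; what a row does not reach only later rows make up. A row lasts 1/10 s, in which the tool goes at most 50 mm and 8.59 degrees, less where a joint would pass 70% of its speed; a pose out of reach is approached as far as the arm can. A call with a gripper value outside its range is refused whole. "claw" is the opening, from 0 (shut) to 1 (fully open), set as the call begins (left out, the last holds). The fingers move at their own pace and stop on an object; the grip force is fixed at half the most. Time passes only in rows, so rows that repeat a pose let the fingers close, or fill a call up. It gives the time, the measured TCP pose, the force and the opening at its end, in the units of the state.
- robot.get_obs(): the state, without advancing time (a new reading comes with each control period).
- robot.get_image(name): name is "side" or "top"; returns the picture (400x640x3 uint8, red, green, blue); there is no depth.
- robot.camera_model(name): a dict with "fx", "fy", "cx", "cy" (pixels), "R" (3x3) and "t" (3): a world point X has camera coordinates R X + t. Camera axes: x right, y down, z forward; pixel columns grow to the right and rows downward; lengths in m; the calibration is good to about 2 mm. A picture is of the moment at which its call begins. camera_model takes no time and is no camera call.
- robot.hand_in(): hands the job in, once; it reports no verdict.
The state is a dict: "clock": time; "joints": joint angles; "joint_vel": joint speeds; "joint_torque": joint torques, N m; "tool_pos": TCP position; "orientation": TCP orientation; "ft_force": force on the tool from outside, world axes, zero at the start; "ft_torque": the same for the moment, N m; "grip_width": finger opening in m.
Only numpy, scipy, OpenCV 4.12 (cv2) and the standard library are available. Lean on these libraries where they do the work, as an engineer would, in place of code of your own. Each camera call takes 0.05 s, during which the arm holds its last target.

## Task

I want to look at the orange amber pendant for inclusions: take it out of the velvet block and hang it by its gold bail on the hook over the inspection lamp's window, letting it hang freely. Then pull the lamp's self-closing shutter by its black knob to half open, the knob level with the red middle mark, so that the shadow edge lies across the stone, and finish still holding it steady there against the spring. Leave the other pendants and everything else on the counter where they are.

Things in the scene. Friction and masses are not known exactly. Their poses are not given: they have to be found in the camera images.
- amber_center (a point): Orange amber pendant: rounded tablet 24 (x) x 42 (y) x 50 mm (z) in a gold rim, 52 to 85 g. Point at the centre of the tablet, 25 mm above its underside; x is its thickness, y its width, z up. Starts upright in one of the velvet block's three slots, axes as the block's. Gripped across its thickness 5 to 12 mm under the top, the bail stands free between the fingers.
- amber_bail (a point): Centre of the opening of the amber pendant's bail, 36.75 mm above amber_center. The bail is a rigid upright loop (rectangle, upper corners cut off) of 3.5 mm gold wire in the pendant's x-z plane, 22.5 mm wide over all, top 50 mm above amber_center; opening 15.5 mm wide (x), 20 mm high. The hook passes through it along the pendant's y, so between fingers that grip the thickness.
- amber: The whole amber pendant; origin at the centre of the tablet's underside.
- block: Black velvet pendant block, fixed, 90 (x) x 235 (y) x 18 mm high, origin at the centre of its underside. Three slots in a row along its y axis at -72, 0 and +72 mm, each 27 x 45 mm, 10 mm deep (floor 8 mm above the counter); a pendant stands upright in each, width along the row.
- jade_center (a point): Dark green jade pendant. Gold rim; the same shape as the amber pendant. Point at the centre of its stone. A bystander: leave it standing in its slot.
- lapis_center (a point): Dark blue lapis pendant. Gold rim; the same shape as the amber pendant. Point at the centre of its stone. A bystander: leave it standing in its slot.
- lamp: White inspection lamp, fixed, 180 (x) x 290 (y) mm, flat deck 70 mm above the counter; origin at the centre of its underside. In its frame, mm: light window 64 x 56 centred at x 30, y 50; hook post at x 30, y 132; knob path at x -45; spring barrel along y at x -45, y 30 to 130, top 86 above the counter. Marks on the deck by the knob: black y -20 (closed), red y -50 (half), black y -80 (open).
- hook: The lamp's hook, fixed to it: 5 mm round steel wire. From its post (lamp frame x 30, y 132 mm) the arm runs nearly level over the window towards the lamp's -y, nothing above it, and ends in an upturned tip.
- hook_seat (a point): Where the bail hangs: centre of the hook wire at its lowest, 165 mm above the counter, over mid-window; axes as the lamp. Tip: 15 mm further to the lamp's -y, 7 mm higher. Towards +y the arm runs 82 mm to the post, rising 8 mm. The bail is threaded over the tip moving to +y with its opening's centre about 3 mm above seat height, then lowered; hung, that centre is 7.5 mm under this point.
- shutter (a joint): Travel of the lamp's black sliding shutter in m: 0 closed (spring home, as found), 0.06 fully open, 0.03 half. It opens towards the lamp's -y. The spring closes it by itself: about 4 N at 0, 8.5 N at half, 12.5 N at full.
- shutter_knob (a point): Black upright round shutter knob, 18 mm diameter, top 122 mm above the counter; point on its axis 12 mm under the top; moves with the shutter. Closed, it lies 75 mm to -x and 70 mm to -y (lamp frame) of the hook seat. Its tab and the spring rod beside it (towards +y) are below 88 mm above the counter.
- touchstone: Dark grey touchstone slab 75 x 110 x 16 mm, loose on the counter. A bystander.
- pliers: Pliers with orange grips, 135 mm long, lying loose. A bystander.
- loupe: Folded steel loupe with black cover, 50 mm long, 26 mm high, loose. A bystander.
- acid: Small brown glass bottle with red cap, 32 mm diameter, 62 mm high, loose. A bystander.
- ringbox: Closed navy ring box 55 mm square, 47 mm high, loose. A bystander.
Not all that is in view belongs to the job. What is shaped like the amber but pink is not meant.

How it is judged:
On the way, in this order (a step that is already met when the one before it is completed fails the run):
1. the amber pendant hangs freely by its bail on the lamp's hook, let go by the gripper (distance between amber_bail and hook_seat below 0.035 m and z of amber_bail in the frame of hook_seat above -0.012 m and contact force between amber and hook above 0.2 N and contact force between the fingers and amber below 0.05 N and angle between amber_center's own z axis and vertical below 0.2 rad and linear speed of amber below 0.05 m/s), for 0.3 s.
2. with the pendant hanging there, the fingers hold the shutter steady at half travel (value of joint shutter between 0.025 and 0.035 m and velocity of joint shutter between -0.01 and 0.01 m/s and contact force between the fingers and shutter above 3 N and distance between amber_bail and hook_seat below 0.035 m and z of amber_bail in the frame of hook_seat above -0.012 m and contact force between amber and hook above 0.2 N and contact force between the fingers and amber below 0.05 N), for 0.5 s.
At the end, for the whole second after the job is handed in: The amber hangs by its bail from the hook alone (opening's centre within 35 mm of the hook seat, at most 12 mm below it, upright within 0.2 rad, under 0.05 m/s, not gripped) while the fingers, pushing over 3 N, keep the shutter still (0.01 m/s) at half travel, 30 mm +/- 5 mm (all of step 2 and angle between amber_center's own z axis and vertical below 0.2 rad and linear speed of amber below 0.05 m/s); the arm keeps its last pose, push and grip.
It fails at once if another pendant is shifted by more than 25 mm (distance of any of jade_center, lapis_center from where it was at the start of the episode above 0.025 m).
It fails at once if a bystander on the counter is shifted by more than 40 mm (distance of any of touchstone, pliers, loupe, acid, ringbox from where it was at the start of the episode above 0.04 m).
It also fails if it takes over 64 s, if anything falls off the work surface, if the arm or the gripper's body presses on something with over 40 N, if the wrist force passes 120 N, or if a joint passes its speed limit or range.

## Working session

There is one attempt and no reset: what is moved stays moved. The work goes in short steps, Python scripts to look and compute and a tool call to move; the robot and the scene stay as the last step left them, time stands still between calls to the robot, and variables do not carry over. Pictures are saved under pics/ and viewed, and the job is handed in when it is done.

Besides the shell and the picture viewer there is one more tool, called after "Emit:" as name(argument=value, ...) on one line, values as JSON. send_rows: Moves the arm, as the interface text tells. Its arguments: {"type":"object","properties":{"moves":{"type":"array","items":{"type":"object","properties":{"tx":{"type":"number"},"ty":{"type":"number"},"tz":{"type":"number"},"roll":{"type":"number"}}}},"claw":{"type":"number"}},"required":["moves"]}

```bash
ls; mkdir -p pics; python3 - <<'E'
from workcell import robot
import cv2
print(robot.get_obs(), robot.pinch_z)
for n in("top","side"):
    im=robot.get_image(n); cv2.imwrite(f"pics/{n}0.png",im[...,::-1]); print(n,robot.camera_model(n))
E
```

```text
pics
{'clock': 0.0, 'joints': array([-1.35850540e+00,  5.28474553e-01,  1.43390146e+00, -6.54447579e-06,
        1.18139360e+00, -1.78523277e-01]), 'joint_vel': array([ 3.89728780e-04, -9.97713442e-05, -2.35579824e-04,  2.45660586e-04,
       -1.61582951e-03,  7.53893745e-04]), 'joint_torque': array([-1.33608879e-03, -4.40036559e+01, -1.76592118e+01,  6.32473198e-02,
        5.81236265e-02, -1.57871523e-04]), 'tool_pos': array([ 0.2379434 , -0.57714111,  0.22156675]), 'orientation': array([-0.69363391, -0.13806634,  0.69366418, -0.13652729]), 'ft_force': array([-0.5665479 , -0.16554177,  0.03989876]), 'ft_torque': array([-0.01604515, -0.00458857, -0.00383288]), 'grip_width': 0.08700020072549458} 0.0187
top {'fx': 450.29497998599317, 'fy': 450.29497998599317, 'cx': 321.2965436853491, 'cy': 205.3712299541666, 'R': array([[ 0.01405623, -0.99982448,  0.01238673],
       [-0.99033984, -0.0156298 , -0.13777778],
       [ 0.1379472 , -0.01033043, -0.99038571]]), 't': array([0.00648871, 0.48779029, 1.18408306])}
side {'fx': 450.7366101124553, 'fy': 450.7366101124553, 'cx': 320.55600352849643, 'cy': 198.74216320118452, 'R': array([[ 0.9678437 , -0.25114649,  0.0142834 ],
       [-0.15164173, -0.62780202, -0.76345885],
       [ 0.20070716,  0.73674288, -0.64569851]]), 't': array([-0.4505598 ,  0.17868084,  1.3105438 ])}
```

View pics/top0.png

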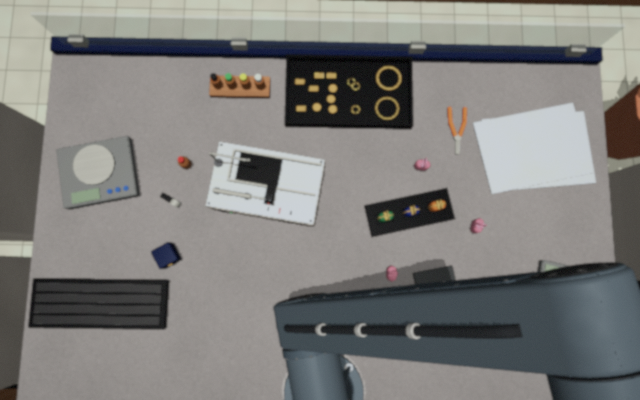

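View pics/side0.png

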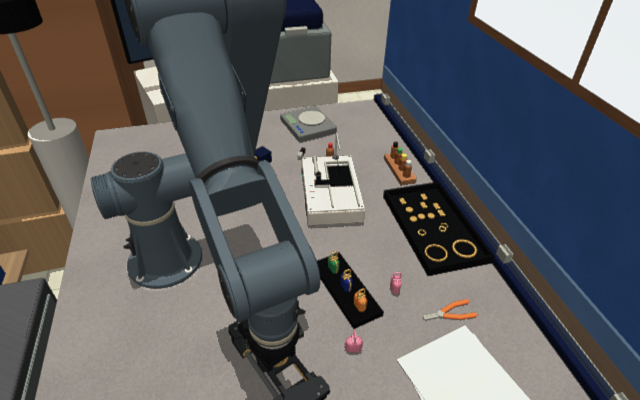

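```bash
python3 - <<'E'
import cv2,numpy as np
t=cv2.imread("pics/top0.png");s=cv2.imread("pics/side0.png")
def crop(im,x0,y0,w,h,k,n): cv2.imwrite(n,cv2.resize(im[y0:y0+h,x0:x0+w],None,fx=k,fy=k,interpolation=cv2.INTER_CUBIC))
crop(t,200,135,130,95,6,"pics/tl.png");crop(t,355,180,110,60,7,"pics/tb.png")
crop(s,295,140,75,90,6,"pics/sl.png");crop(s,310,240,100,120,5,"pics/sb.png")
E
```

```text
(no output)
```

View pics/tl.png

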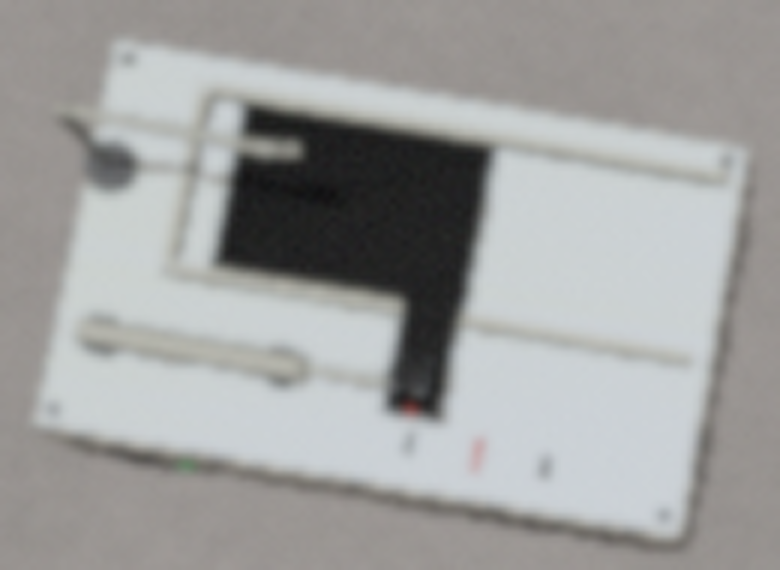

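View pics/tb.png

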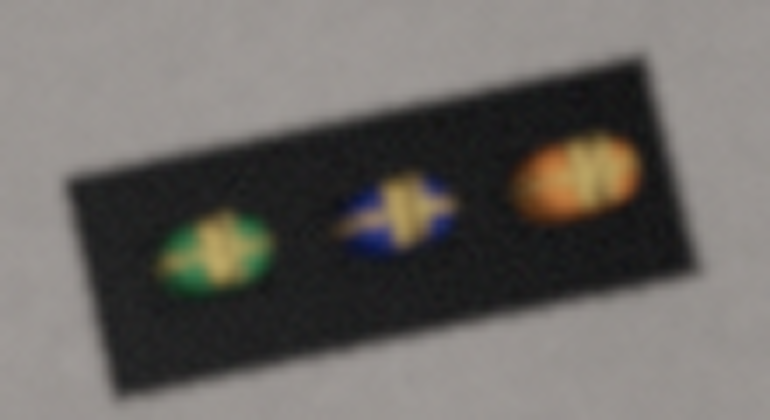

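View pics/sl.png

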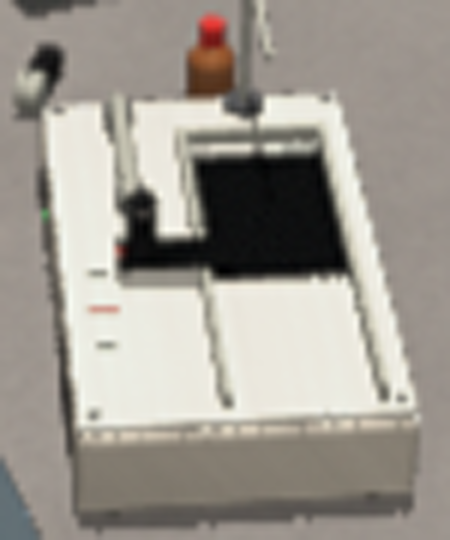

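View pics/sb.png

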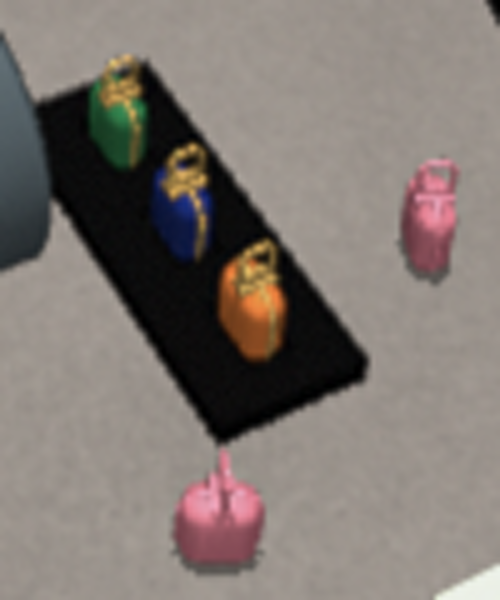

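```bash
cat > h.py <<'E'
import numpy as np
from workcell import robot
from scipy.optimize import least_squares
def proj(n,X):
    c=robot.camera_model(n);X=np.atleast_2d(X);p=X@np.array(c['R']).T+c['t']
    return np.c_[c['fx']*p[:,0]/p[:,2]+c['cx'],c['fy']*p[:,1]/p[:,2]+c['cy']]
def full(c,x0,y0,k): return np.array([x0,y0])+(np.array(c,float)+.5)/k-.5
def world(q,P):
    c,s=np.cos(q[2]),np.sin(q[2]);P=np.atleast_2d(P)
    return np.c_[q[0]+c*P[:,0]-s*P[:,1],q[1]+s*P[:,0]+c*P[:,1],P[:,2]]
def fit(obs,x0):
    f=lambda q:np.concatenate([(proj(n,world(q,P))-U).ravel() for n,P,U in obs])
    r=least_squares(f,x0); return r.x,r.fun
def tri(uv): # dict name->(u,v)
    f=lambda X:np.concatenate([(proj(n,X)-u).ravel() for n,u in uv.items()])
    r=least_squares(f,[.6,0,.1]);return r.x,r.fun
E
python3 - <<'E'
from h import *
np.set_printoptions(precision=4,suppress=True)
L=np.array([[.09,.145,.07],[.09,-.145,.07],[-.09,-.145,.07],[-.09,.145,.07]])
ut=full([(113,40),(748,150),(685,542),(35,427)],200,135,6)
us=full([(337,97),(415,412),(80,428),(45,108)],295,140,6)
for o in ([("top",L,ut)],[("side",L,us)],[("top",L,ut),("side",L,us)]):
    q,r=fit(o,[.6,.1,0]);print("lamp",q,r)
ql=q
B=np.array([[.045,.1175,.018],[.045,-.1175,.018],[-.045,-.1175,.018],[-.045,.1175,.018]])
ub=full([(70,182),(642,60),(698,270),(118,393)],355,180,7)
usb=full([(145,62),(367,365),(220,440)],310,240,5)
for o in ([("top",B,ub)],[("top",B,ub),("side",B[:3],usb)]):
    q,r=fit(o,[.6,-.2,0]);print("block",q,r)
print("amber",world(q,[0,-.072,.033]),"bail",world(q,[0,-.072,.06975]))
S=[.03,.05,.165];print("seat",world(ql,S),proj("top",world(ql,S)),"tip",world(ql,[.03,.035,.172]))
print("knob",world(ql,[-.045,-.02,.11]),"half",world(ql,[-.045,-.05,.11]),proj("top",world(ql,[-.045,-.02,.122])),proj("side",world(ql,[-.045,-.02,.122])))
b=world(q,[0,-.072,.083]);print("bailtop",b,proj("top",b),proj("side",b))
print(full([(410,407)],200,135,6))
for n in("top","side"):
  c=robot.camera_model(n);print(n,-c['R'].T@c['t'])
from scipy.spatial.transform import Rotation as R
print(R.from_quat(robot.get_obs()['orientation']).as_matrix())
E
```

```text
lamp [ 0.5412  0.1623 -0.1556] [-0.1624 -0.5767  1.1089 -0.6824  0.0369  0.3986 -0.9611  0.7705]
lamp [ 0.5421  0.1624 -0.1626] [ 0.7773 -0.8289  1.2525  0.2657 -1.1432  0.5305 -0.8729 -0.6112]
lamp [ 0.5415  0.1623 -0.1579] [-0.0519 -0.7952  1.1697 -0.6619 -0.0575  0.3928 -1.0029  0.5157  0.4246
 -0.8478  1.2786  0.2189 -1.0902  0.6668 -1.2125 -0.4937]
block [ 0.4759 -0.2278  0.2255] [-0.6777 -0.868   0.3733 -0.9631  0.4804  0.6995 -0.1686  1.0708]
block [ 0.4756 -0.2295  0.2247] [-0.0568 -0.7601  1.0075 -0.7906  1.0955  0.8802  0.4326  1.1859  0.1969
 -0.0052  0.2469 -0.6609 -0.4198 -2.0867]
amber [[ 0.4916 -0.2997  0.033 ]] bail [[ 0.4916 -0.2997  0.0698]]
seat [[0.579  0.2069 0.165 ]] [[243.3133 159.6366]] tip [[0.5766 0.1921 0.172 ]]
knob [[0.4939 0.1496 0.11  ]] half [[0.4892 0.12   0.11  ]] [[267.6423 197.2057]] [[317.9392 172.697 ]]
bailtop [[ 0.4916 -0.2997  0.083 ]] [[441.8875 203.1349]] [[360.9501 289.6668]]
[[267.9167 202.4167]]
top [0.3196 0.0263 1.2398]
side [ 0.2001 -0.9665  0.9891]
[[-0.0004  0.3809 -0.9246]
 [ 0.0019 -0.9246 -0.3809]
 [-1.     -0.0019 -0.0004]]
```

```bash
cat >> h.py <<'E'
from scipy.spatial.transform import Rotation as Ro
def rel(pos,yawdeg):
    o=robot.get_obs();R=Ro.from_quat(o['orientation']).as_matrix()
    yaw=np.degrees(np.arctan2(R[1,1],R[0,1]))
    d=R.T@(np.array(pos)-o['tool_pos'])*1000
    roll=-((yawdeg-yaw+180)%360-180)
    print("t",round(o['clock'],2),"pos",o['tool_pos'].round(4),"yaw",round(yaw,2),"tilt",R[:,0].round(4),"F",o['ft_force'].round(1),"w",round(o['grip_width'],4),"j6",o['joints'][[0,5]].round(2))
    print("tx %.1f ty %.1f tz %.1f roll %.1f"%(*d,roll))
E
python3 -c "
from h import *
rel([.4916,-.2997,.17],12.9)"
```

```text
t 0.1 pos [ 0.238  -0.5772  0.2217] yaw -67.61 tilt [-4.0e-04  1.9e-03 -1.0e+00] F [ 0.6 -0.3 -0.6] w 0.0868 j6 [-1.36 -0.18]
tx 52.1 ty -159.9 tz -340.2 roll -80.5
```

Emit:
send_rows(moves=[{"tx": 0, "ty": -16, "tz": -34, "roll": -8}, {"tx": 0, "ty": -32, "tz": -68, "roll": -16}, {"tx": 0, "ty": -48, "tz": -102, "roll": -24}, {"tx": 0, "ty": -64, "tz": -136, "roll": -32}, {"tx": 0, "ty": -80, "tz": -170, "roll": -40}], claw=1)

```text
clock: 0.6
tool_pos: [0.3653, -0.437, 0.2214]
orientation: [0.604, 0.369, -0.604, 0.367]
ft_force: [0.6, 0.3, -1.1]
grip_width: 0.087
```

```bash
python3 -c "
from h import *
rel([.4916,-.2997,.17],12.9)"
```

```text
t 0.6 pos [ 0.3653 -0.437   0.2214] yaw -27.3 tilt [-8.0e-04  2.8e-03 -1.0e+00] F [ 0.6  0.3 -1.1] w 0.087 j6 [-1.07 -0.59]
tx 51.7 ty 49.3 tz -179.8 roll -40.2
```

Emit:
send_rows(moves=[{"tx": 0, "ty": 10, "tz": -36, "roll": -8}, {"tx": 0, "ty": 20, "tz": -72, "roll": -16}, {"tx": 10, "ty": 30, "tz": -108, "roll": -24}, {"tx": 25, "ty": 40, "tz": -144, "roll": -32}, {"tx": 40, "ty": 49, "tz": -180, "roll": -40}])

```text
clock: 1.1
tool_pos: [0.4923, -0.2982, 0.1813]
orientation: [0.441, 0.554, -0.439, 0.553]
ft_force: [-0.1, -0.3, -0.3]
grip_width: 0.087
```

```bash
python3 - <<'E'
from h import *
import cv2
rel([.4916,-.2997,.17],12.9)
t=robot.get_image("top")[...,::-1];s=robot.get_image("side")[...,::-1]
def crop(im,x0,y0,w,h,k,n): cv2.imwrite(n,cv2.resize(im[y0:y0+h,x0:x0+w],None,fx=k,fy=k,interpolation=cv2.INTER_CUBIC))
crop(t,355,150,130,95,6,"pics/t1.png");crop(s,290,210,120,120,5,"pics/s1.png")
rel([.4916,-.2997,.17],12.9)
E
```

```text
t 1.1 pos [ 0.4923 -0.2982  0.1813] yaw 13.03 tilt [-5.0e-04  2.6e-03 -1.0e+00] F [-0.1 -0.3 -0.3] w 0.087 j6 [-0.74 -0.97]
tx 11.2 ty -1.0 tz 1.3 roll 0.1
t 1.2 pos [ 0.4922 -0.2945  0.1793] yaw 13.07 tilt [-0.0042  0.0079 -1.    ] F [-0.3  0.1  0.2] w 0.0873 j6 [-0.74 -0.97]
tx 9.2 ty -1.7 tz 5.0 roll 0.2
```

View pics/t1.png

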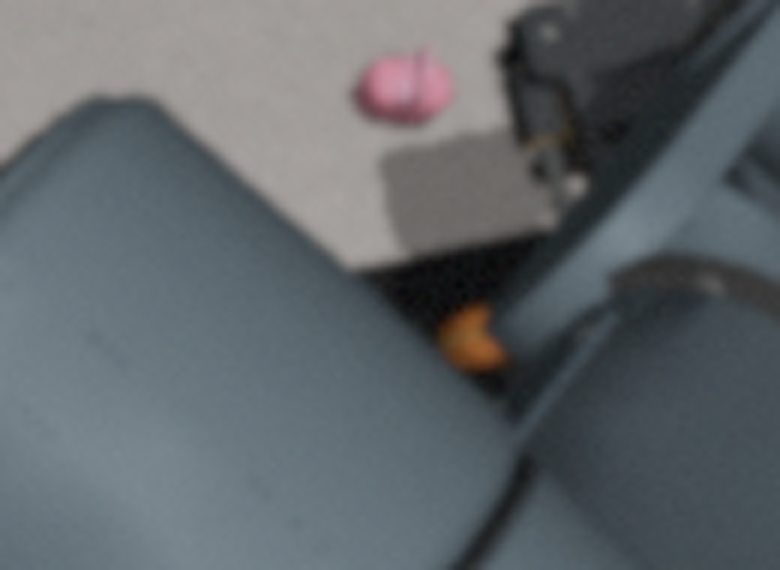

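View pics/s1.png

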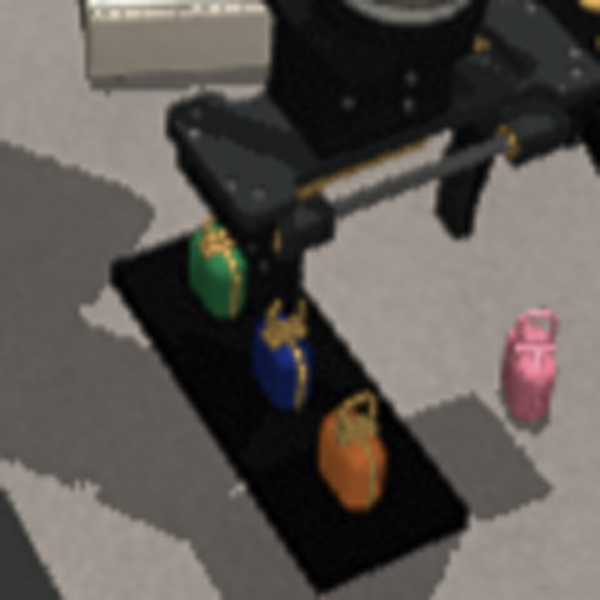

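Emit:
send_rows(moves=[{"tx": 0, "ty": -2, "tz": 5, "roll": 0}, {"tx": 15, "ty": -2, "tz": 5, "roll": 0}, {"tx": 35, "ty": -2, "tz": 5, "roll": 0}, {"tx": 55, "ty": -2, "tz": 5, "roll": 0}, {"tx": 70, "ty": -2, "tz": 5, "roll": 0}])

```text
clock: 1.7
tool_pos: [0.4901, -0.3009, 0.1086]
orientation: [0.442, 0.556, -0.439, 0.55]
ft_force: [-0.2, 0.6, -0.2]
grip_width: 0.0869
```

Emit:
send_rows(moves=[{"tx": 0, "ty": 0, "tz": 0, "roll": 0}, {"tx": 0, "ty": 0, "tz": 0, "roll": 0}, {"tx": 0, "ty": 0, "tz": 0, "roll": 0}, {"tx": 0, "ty": 0, "tz": 0, "roll": 0}, {"tx": 0, "ty": 0, "tz": 0, "roll": 0}])

```text
clock: 2.2
tool_pos: [0.4904, -0.3013, 0.1094]
orientation: [0.442, 0.555, -0.44, 0.551]
ft_force: [0.3, 0.3, -0.1]
grip_width: 0.087
```

```bash
python3 - <<'E'
from h import *
import cv2
rel([.4916,-.2997,.031],12.9)
s=robot.get_image("side")[...,::-1]
o=robot.get_obs();R=Ro.from_quat(o['orientation']).as_matrix();w=o['grip_width']/2
for sg in(1,-1):
  p=proj("side",o['tool_pos']+R@[0,sg*w,0]);print(p,(p-[290,210]+.5)*5)
def crop(im,x0,y0,w,h,k,n): cv2.imwrite(n,cv2.resize(im[y0:y0+h,x0:x0+w],None,fx=k,fy=k,interpolation=cv2.INTER_CUBIC))
crop(s,290,210,120,120,5,"pics/s2.png")
E
```

```text
t 2.2 pos [ 0.4904 -0.3013  0.1094] yaw 12.9 tilt [-0.0033  0.0065 -1.    ] F [ 0.3  0.3 -0.1] w 0.087 j6 [-0.75 -0.97]
tx 78.4 ty 1.6 tz -0.7 roll 0.0
[[376.15633291 277.38876075]] [[433.28166455 339.44380375]]
[[346.29101144 289.78185313]] [[283.95505719 401.40926567]]
```

View pics/s2.png

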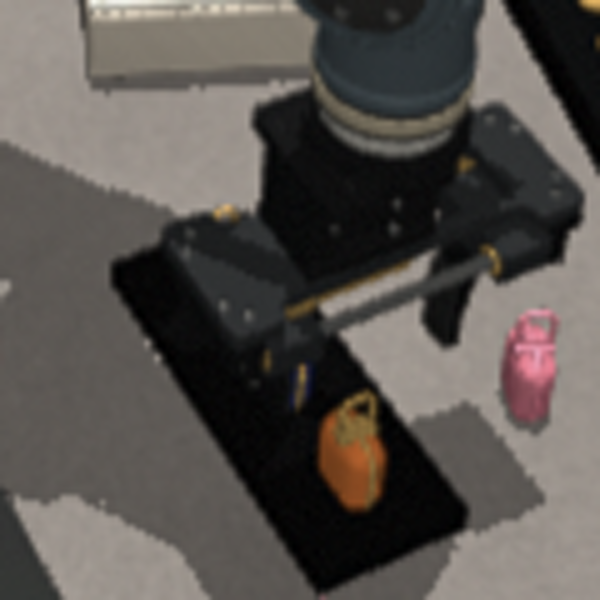

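Emit:
send_rows(moves=[{"tx": 16, "ty": 1, "tz": -1, "roll": 0}, {"tx": 34, "ty": 2, "tz": -1, "roll": 0}, {"tx": 54, "ty": 2, "tz": -1, "roll": 0}, {"tx": 70, "ty": 2, "tz": -1, "roll": 0}, {"tx": 78, "ty": 2, "tz": -1, "roll": 0}])

```text
clock: 2.75
tool_pos: [0.4914, -0.2986, 0.0302]
orientation: [0.442, 0.556, -0.439, 0.55]
ft_force: [0.4, 0.3, 0.4]
grip_width: 0.0869
```

```bash
python3 - <<'E'
from h import *
import cv2
s=robot.get_image("side")[...,::-1]
rel([.4916,-.2997,.031],12.9)
def crop(im,x0,y0,w,h,k,n): cv2.imwrite(n,cv2.resize(im[y0:y0+h,x0:x0+w],None,fx=k,fy=k,interpolation=cv2.INTER_CUBIC))
crop(s,290,210,120,120,5,"pics/s3.png")
E
```

```text
t 2.8 pos [ 0.4911 -0.2984  0.0295] yaw 12.92 tilt [-0.0057  0.0087 -0.9999] F [-0.1  0.1 -0.5] w 0.0869 j6 [-0.74 -0.97]
tx -1.5 ty 0.2 tz 1.4 roll 0.0
```

View pics/s3.png

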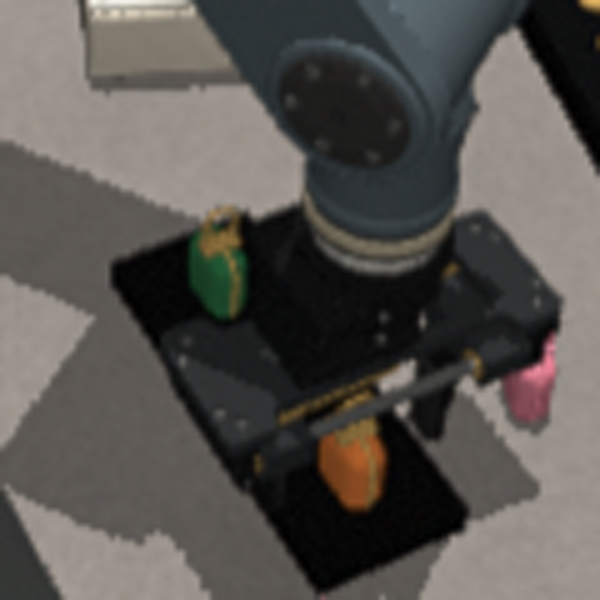

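Emit:
send_rows(moves=[{"tx": -1, "ty": 0, "tz": 1, "roll": 0}, {"tx": -1, "ty": 0, "tz": 1, "roll": 0}, {"tx": -1, "ty": 0, "tz": 1, "roll": 0}, {"tx": -1, "ty": 0, "tz": 1, "roll": 0}, {"tx": -1, "ty": 0, "tz": 1, "roll": 0}], claw=0)

```text
clock: 3.3
tool_pos: [0.4916, -0.2996, 0.031]
orientation: [0.442, 0.556, -0.439, 0.55]
ft_force: [0.3, -0.4, 0.0]
grip_width: 0.055
```

Emit:
send_rows(moves=[{"tx": 0, "ty": 0, "tz": 0, "roll": 0}, {"tx": 0, "ty": 0, "tz": 0, "roll": 0}, {"tx": 0, "ty": 0, "tz": 0, "roll": 0}, {"tx": 0, "ty": 0, "tz": 0, "roll": 0}, {"tx": 0, "ty": 0, "tz": 0, "roll": 0}])

```text
clock: 3.8
tool_pos: [0.4918, -0.2996, 0.0311]
orientation: [0.442, 0.556, -0.439, 0.55]
ft_force: [0.6, -0.0, 0.3]
grip_width: 0.024
```

```bash
python3 - <<'E'
from h import *
rel([.4916,-.2997,.25],12.9)
E
```

```text
t 3.8 pos [ 0.4918 -0.2996  0.0311] yaw 12.92 tilt [-0.0045  0.0078 -1.    ] F [ 0.6 -0.   0.3] w 0.024 j6 [-0.74 -0.97]
tx -218.9 ty -0.8 tz -1.9 roll 0.0
```

Emit:
send_rows(moves=[{"tx": 0, "ty": 0, "tz": 0, "roll": 0}, {"tx": 0, "ty": 0, "tz": 0, "roll": 0}, {"tx": -5, "ty": 0, "tz": 0, "roll": 0}, {"tx": -15, "ty": 0, "tz": 0, "roll": 0}, {"tx": -25, "ty": 0, "tz": 0, "roll": 0}])

```text
clock: 4.3
tool_pos: [0.4916, -0.2997, 0.0568]
orientation: [0.442, 0.556, -0.439, 0.55]
ft_force: [-0.5, 1.2, -0.3]
grip_width: 0.0238
```

Emit:
send_rows(moves=[{"tx": -25, "ty": 0, "tz": 0, "roll": 0}, {"tx": -50, "ty": 0, "tz": 0, "roll": 0}, {"tx": -80, "ty": 0, "tz": 0, "roll": 0}, {"tx": -110, "ty": 0, "tz": 0, "roll": 0}, {"tx": -140, "ty": 0, "tz": 0, "roll": 0}])

```text
clock: 4.8
tool_pos: [0.4918, -0.3006, 0.1989]
orientation: [0.441, 0.556, -0.44, 0.55]
ft_force: [0.8, 0.2, -0.9]
grip_width: 0.0237
```

```bash
python3 - <<'E'
from h import *
import cv2
s=robot.get_image("side")[...,::-1]
# approach point: lamp frame (30, -30)
q=[.5415,.1623,-.1579]
print(world(q,[.03,-.03,.129]),world(q,[.03,.05,.129]))
p=world(q,[.03,-.03,.2])[0]
rel(p,-9.05)
def crop(im,x0,y0,w,h,k,n): cv2.imwrite(n,cv2.resize(im[y0:y0+h,x0:x0+w],None,fx=k,fy=k,interpolation=cv2.INTER_CUBIC))
crop(s,280,190,130,130,5,"pics/s4.png")
E
```

```text
[[0.56640945 0.12795587 0.129     ]] [[0.57898902 0.20696064 0.129     ]]
t 4.85 pos [ 0.4944 -0.3027  0.2042] yaw 12.94 tilt [ 0.0018  0.0012 -1.    ] F [ 1.6 -1.   1.5] w 0.024 j6 [-0.74 -0.97]
tx 4.8 ty 166.7 tz -403.6 roll 22.0
```

View pics/s4.png

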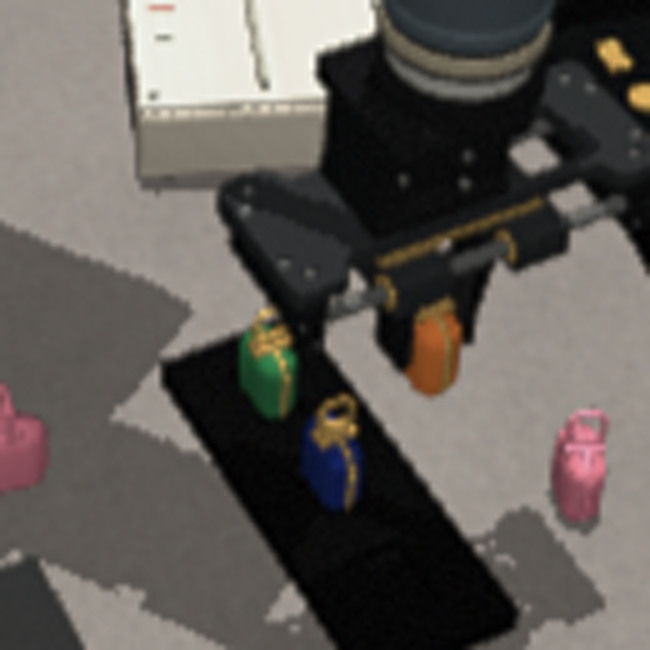

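Emit:
send_rows(moves=[{"tx": 0, "ty": 12, "tz": -28, "roll": 2}, {"tx": 0, "ty": 28, "tz": -66, "roll": 4}, {"tx": 0, "ty": 45, "tz": -106, "roll": 7}, {"tx": 0, "ty": 62, "tz": -147, "roll": 9}, {"tx": 0, "ty": 79, "tz": -190, "roll": 11}])

```text
clock: 5.35
tool_pos: [0.5286, -0.0986, 0.2054]
orientation: [0.493, 0.507, -0.491, 0.508]
ft_force: [-0.1, 0.1, -0.4]
grip_width: 0.0235
```

```bash
python3 - <<'E'
from h import *
rel([.5664,.1280,.19],-9.05)
E
```

```text
t 5.35 pos [ 0.5286 -0.0986  0.2054] yaw 1.81 tilt [ 2.6e-03  5.0e-04 -1.0e+00] F [-0.1  0.1 -0.4] w 0.0235 j6 [-0.39 -0.43]
tx 15.6 ty 44.9 tz -225.2 roll 10.9
```

Emit:
send_rows(moves=[{"tx": 0, "ty": 9, "tz": -45, "roll": 2}, {"tx": 0, "ty": 18, "tz": -90, "roll": 4}, {"tx": 2, "ty": 27, "tz": -135, "roll": 7}, {"tx": 8, "ty": 36, "tz": -180, "roll": 9}, {"tx": 14, "ty": 43, "tz": -210, "roll": 11}])

```text
clock: 5.85
tool_pos: [0.5647, 0.1156, 0.1925]
orientation: [0.539, 0.458, -0.537, 0.459]
ft_force: [-0.3, -0.7, 0.4]
grip_width: 0.0238
```

Emit:
send_rows(moves=[{"tx": 0, "ty": 0, "tz": 0, "roll": 0}, {"tx": 0, "ty": 0, "tz": 0, "roll": 0}, {"tx": 0, "ty": 0, "tz": 0, "roll": 0}, {"tx": 0, "ty": 0, "tz": 0, "roll": 0}, {"tx": 0, "ty": 0, "tz": 0, "roll": 0}])

```text
clock: 6.35
tool_pos: [0.5648, 0.1143, 0.1928]
orientation: [0.54, 0.457, -0.538, 0.459]
ft_force: [0.1, -0.5, -0.2]
grip_width: 0.0238
```

```bash
cat >> h.py <<'E'
import cv2
def snap(n,x0,y0,w,h,k,f):
    im=robot.get_image(n)[...,::-1]
    cv2.imwrite(f,cv2.resize(im[y0:y0+h,x0:x0+w],None,fx=k,fy=k,interpolation=cv2.INTER_CUBIC))
E
python3 - <<'E'
from h import *
rel([.5664,.1280,.129],-9.05)
snap("top",195,130,130,95,6,"pics/t5.png")
snap("side",270,100,130,130,6,"pics/s5.png")
E
```

```text
t 6.35 pos [0.5648 0.1143 0.1928] yaw -9.27 tilt [ 3.9e-03  7.0e-04 -1.0e+00] F [ 0.1 -0.5 -0.2] w 0.0238 j6 [0.01 0.17]
tx 63.8 ty -0.8 tz -13.7 roll -0.2
```

View pics/t5.png

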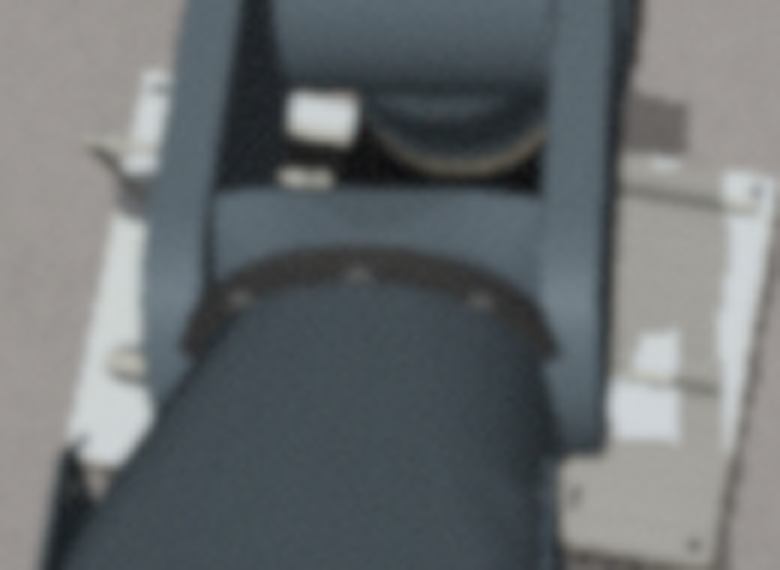

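View pics/s5.png

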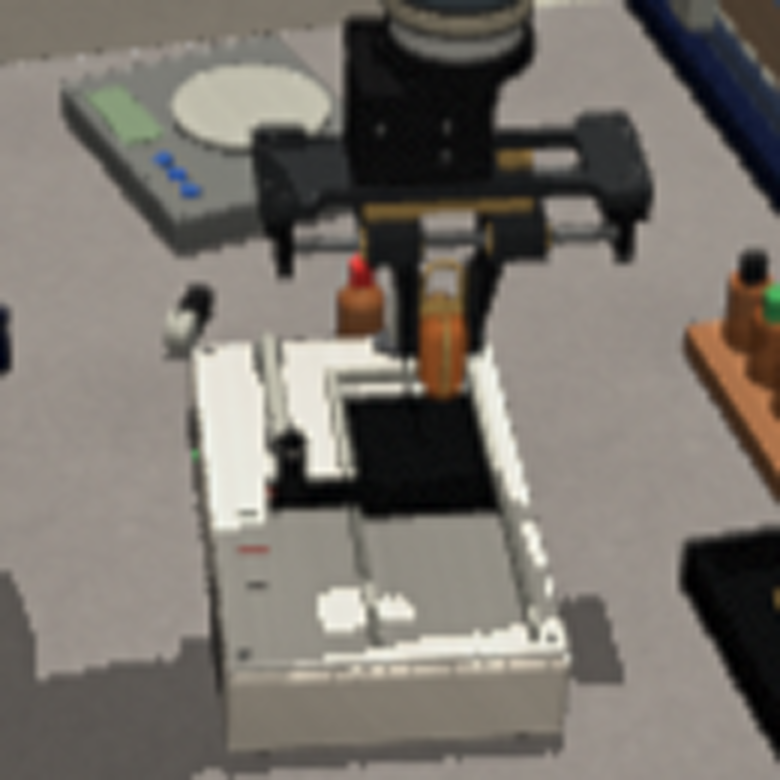

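```bash
python3 - <<'E'
from h import *
s=cv2.imread("pics/side0.png");t=cv2.imread("pics/top0.png")
cv2.imwrite("pics/hk.png",np.hstack([cv2.resize(s[120:170,310:360],None,fx=9,fy=9,interpolation=cv2.INTER_CUBIC)]))
o=robot.get_obs();p=o['tool_pos']
for dz in(.0022,.039,.052): print(((proj("side",p+[0,0,dz])-[270,100]+.5)*6).round(0))
q=[.5415,.1623,-.1579]
for P in([.03,.035,.172],[.03,.05,.165],[.03,.132,.173]):
  X=world(q,P);print(((proj("side",X)-[310,120]+.5)*9).round(), ((proj("top",X)-[200,135]+.5)*6).round())
E
```

```text
[[443. 346.]]
[[447. 285.]]
[[448. 264.]]
[[271. 266.]] [[297. 153.]]
[[265. 259.]] [[263. 151.]]
[[239. 119.]] [[ 60. 112.]]
```

View pics/hk.png

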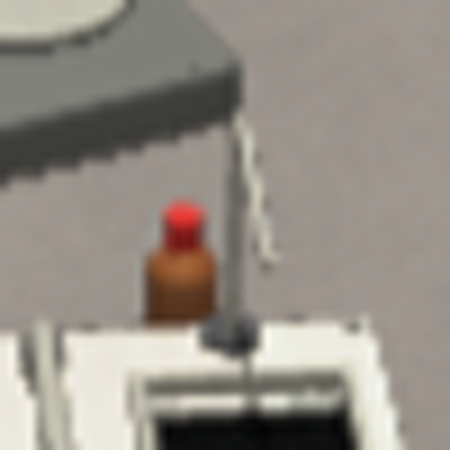

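Emit:
send_rows(moves=[{"tx": 12, "ty": -1, "tz": -5, "roll": 0}, {"tx": 28, "ty": -1, "tz": -15, "roll": 0}, {"tx": 44, "ty": -1, "tz": -30, "roll": 0}, {"tx": 58, "ty": -1, "tz": -45, "roll": 0}, {"tx": 64, "ty": -1, "tz": -60, "roll": 0}])

```text
clock: 6.95
tool_pos: [0.5725, 0.1754, 0.1263]
orientation: [0.539, 0.458, -0.538, 0.458]
ft_force: [0.1, -0.1, -0.4]
grip_width: 0.0238
```

Emit:
send_rows(moves=[{"tx": 0, "ty": 0, "tz": 0, "roll": 0}, {"tx": 0, "ty": 0, "tz": 0, "roll": 0}, {"tx": 0, "ty": 0, "tz": 0, "roll": 0}, {"tx": 0, "ty": 0, "tz": 0, "roll": 0}, {"tx": 0, "ty": 0, "tz": 0, "roll": 0}])

```text
clock: 7.45
tool_pos: [0.5729, 0.1749, 0.127]
orientation: [0.539, 0.458, -0.538, 0.458]
ft_force: [0.8, -0.1, -0.4]
grip_width: 0.0238
```

```bash
python3 - <<'E'
from h import *
rel([.579,.2070,.129],-9.05)
q=[.5415,.1623,-.1579]
p=robot.get_obs()['tool_pos']
for X in(p+[0,0,.0388],p+[0,0,.052],world(q,[.03,.035,.172])):print(((proj("side",X)-[310,110]+.5)*8).round())
snap("side",310,110,60,70,8,"pics/s6.png")
E
```

```text
t 7.45 pos [0.5729 0.1749 0.127 ] yaw -9.27 tilt [ 1.1e-03  5.0e-04 -1.0e+00] F [ 0.8 -0.1 -0.4] w 0.0238 j6 [0.11 0.27]
tx -2.0 ty 0.8 tz -32.7 roll -0.2
[[244. 354.]]
[[245. 326.]]
[[241. 316.]]
```

View pics/s6.png

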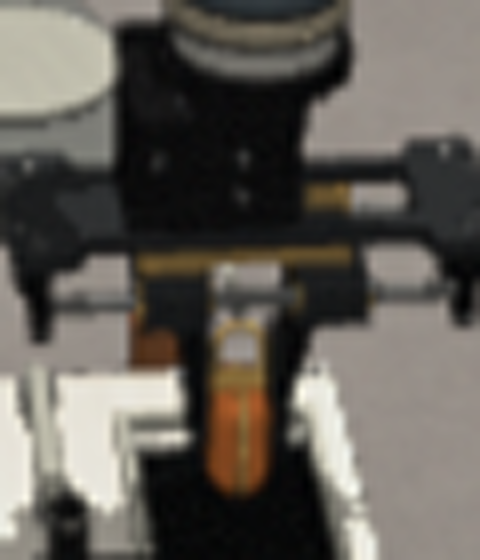

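Emit:
send_rows(moves=[{"tx": -2, "ty": 1, "tz": 0, "roll": 0}, {"tx": -2, "ty": 1, "tz": -3, "roll": 0}, {"tx": -2, "ty": 1, "tz": -7, "roll": 0}, {"tx": -2, "ty": 1, "tz": -11, "roll": 0}, {"tx": -2, "ty": 1, "tz": -14, "roll": 0}])

```text
clock: 8.0
tool_pos: [0.5761, 0.1891, 0.1288]
orientation: [0.539, 0.458, -0.538, 0.458]
ft_force: [1.1, -0.1, -0.7]
grip_width: 0.0236
```

Emit:
send_rows(moves=[{"tx": 0, "ty": 0, "tz": -4, "roll": 0}, {"tx": 0, "ty": 0, "tz": -9, "roll": 0}, {"tx": 0, "ty": 0, "tz": -13, "roll": 0}, {"tx": 0, "ty": 0, "tz": -17, "roll": 0}, {"tx": 0, "ty": 0, "tz": -19, "roll": 0}])

```text
clock: 8.5
tool_pos: [0.5792, 0.2084, 0.1288]
orientation: [0.539, 0.458, -0.538, 0.458]
ft_force: [-0.5, -0.4, 0.1]
grip_width: 0.0237
```

```bash
python3 - <<'E'
from h import *
rel([.579,.2070,.1187],-9.05)
snap("side",310,110,60,70,8,"pics/s7.png")
rel([.579,.2070,.1187],-9.05)
E
```

```text
t 8.5 pos [0.5792 0.2084 0.1288] yaw -9.22 tilt [ 1.e-03  7.e-04 -1.e+00] F [-0.5 -0.4  0.1] w 0.0237 j6 [0.16 0.32]
tx 10.1 ty 0.0 tz 1.4 roll -0.2
t 8.55 pos [0.5792 0.2085 0.1288] yaw -9.22 tilt [ 1.1e-03  9.0e-04 -1.0e+00] F [ 0.4 -1.2 -0.1] w 0.0242 j6 [0.16 0.32]
tx 10.1 ty 0.0 tz 1.6 roll -0.2
```

View pics/s7.png

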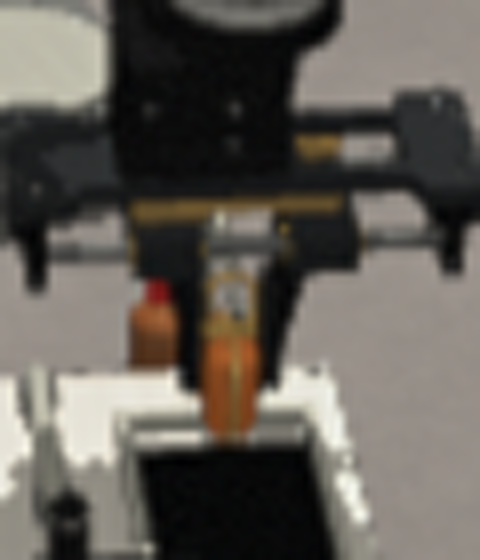

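Emit:
send_rows(moves=[{"tx": 2, "ty": 0, "tz": 1, "roll": 0}, {"tx": 4, "ty": 0, "tz": 1, "roll": 0}, {"tx": 6, "ty": 0, "tz": 1, "roll": 0}, {"tx": 8, "ty": 0, "tz": 1, "roll": 0}, {"tx": 9, "ty": 0, "tz": 1, "roll": 0}])

```text
clock: 9.05
tool_pos: [0.5789, 0.2074, 0.1195]
orientation: [0.539, 0.458, -0.538, 0.458]
ft_force: [-0.0, 0.3, -0.5]
grip_width: 0.0241
```

Emit:
send_rows(moves=[{"tx": 0, "ty": 0, "tz": 0, "roll": 0}, {"tx": 0, "ty": 0, "tz": 0, "roll": 0}, {"tx": 0, "ty": 0, "tz": 0, "roll": 0}, {"tx": 0, "ty": 0, "tz": 0, "roll": 0}, {"tx": 0, "ty": 0, "tz": 0, "roll": 0}])

```text
clock: 9.55
tool_pos: [0.579, 0.2074, 0.1196]
orientation: [0.539, 0.458, -0.538, 0.458]
ft_force: [-0.4, 0.5, -0.3]
grip_width: 0.0237
```

```bash
python3 - <<'E'
from h import *
rel([.579,.2070,.1187],-9.05)
snap("side",310,110,60,70,8,"pics/s8.png")
rel([.579,.2070,.1187],-9.05)
E
```

```text
t 9.55 pos [0.579  0.2074 0.1196] yaw -9.23 tilt [ 8.e-04  8.e-04 -1.e+00] F [-0.4  0.5 -0.3] w 0.0237 j6 [0.16 0.32]
tx 0.9 ty 0.1 tz 0.4 roll -0.2
t 9.6 pos [0.579  0.2074 0.1196] yaw -9.23 tilt [ 8.e-04  8.e-04 -1.e+00] F [ 0.1 -0.6 -0.9] w 0.0239 j6 [0.16 0.32]
tx 0.9 ty 0.1 tz 0.4 roll -0.2
```

View pics/s8.png

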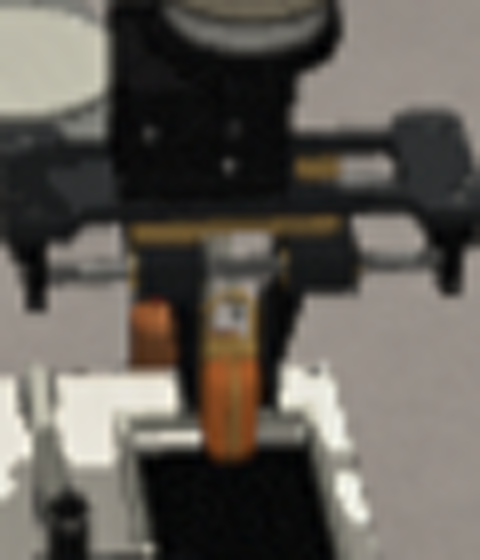

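Emit:
send_rows(moves=[{"tx": 0.5, "ty": 0, "tz": 0, "roll": 0}, {"tx": 1, "ty": 0, "tz": 0, "roll": 0}, {"tx": 1.5, "ty": 0, "tz": 0, "roll": 0}, {"tx": 1.5, "ty": 0, "tz": 0, "roll": 0}, {"tx": 1.5, "ty": 0, "tz": 0, "roll": 0}])

```text
clock: 10.1
tool_pos: [0.5791, 0.2074, 0.1183]
orientation: [0.539, 0.458, -0.538, 0.458]
ft_force: [0.1, -0.4, 1.8]
grip_width: 0.0239
```

```bash
python3 - <<'E'
from h import *
rel([.579,.2070,.1187],-9.05)
E
```

```text
t 10.1 pos [0.5791 0.2074 0.1183] yaw -9.24 tilt [ 1.1e-03  9.0e-04 -1.0e+00] F [ 0.1 -0.4  1.8] w 0.0239 j6 [0.16 0.32]
tx -0.4 ty -0.0 tz 0.4 roll -0.2
```

Emit:
send_rows(moves=[{"tx": 0, "ty": 0, "tz": 0, "roll": 0}, {"tx": 0, "ty": 0, "tz": 0, "roll": 0}, {"tx": 0, "ty": 0, "tz": 0, "roll": 0}, {"tx": 0, "ty": 0, "tz": 0, "roll": 0}, {"tx": 0, "ty": 0, "tz": 0, "roll": 0}], claw=0.7)

```text
clock: 10.6
tool_pos: [0.579, 0.2074, 0.1182]
orientation: [0.539, 0.458, -0.538, 0.458]
ft_force: [-0.5, -0.1, -0.1]
grip_width: 0.0555
```

Emit:
send_rows(moves=[{"tx": 0, "ty": 0, "tz": 0, "roll": 0}, {"tx": 0, "ty": 0, "tz": 0, "roll": 0}, {"tx": 0, "ty": 0, "tz": 0, "roll": 0}, {"tx": 0, "ty": 0, "tz": 0, "roll": 0}, {"tx": 0, "ty": 0, "tz": 0, "roll": 0}])

```text
clock: 11.1
tool_pos: [0.579, 0.2074, 0.1182]
orientation: [0.539, 0.458, -0.538, 0.458]
ft_force: [-0.6, 0.3, 0.0]
grip_width: 0.0604
```

```bash
python3 - <<'E'
from h import *
snap("side",310,110,60,70,8,"pics/s9.png")
rel([.579,.2070,.25],-9.05)
E
```

```text
t 11.15 pos [0.579  0.2074 0.1182] yaw -9.24 tilt [ 1.e-03  8.e-04 -1.e+00] F [ 0.8 -0.1 -0.4] w 0.0609 j6 [0.16 0.32]
tx -131.8 ty 0.1 tz 0.3 roll -0.2
```

View pics/s9.png

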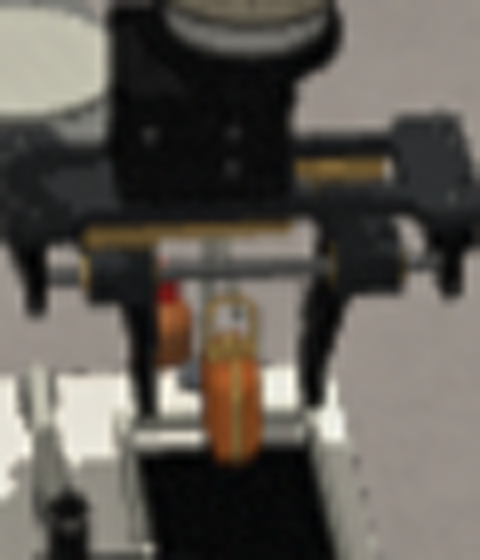

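Emit:
send_rows(moves=[{"tx": -8, "ty": 0, "tz": 0, "roll": 0}, {"tx": -25, "ty": 0, "tz": 0, "roll": 0}, {"tx": -50, "ty": 0, "tz": 0, "roll": 0}, {"tx": -80, "ty": 0, "tz": 0, "roll": 0}, {"tx": -105, "ty": 0, "tz": 0, "roll": 0}])

```text
clock: 11.65
tool_pos: [0.5792, 0.2074, 0.2253]
orientation: [0.54, 0.458, -0.538, 0.458]
ft_force: [0.6, -0.1, -0.4]
grip_width: 0.0612
```

Emit:
send_rows(moves=[{"tx": -10, "ty": 0, "tz": 0, "roll": 0}, {"tx": -10, "ty": -10, "tz": 5, "roll": -8}, {"tx": -10, "ty": -25, "tz": 18, "roll": -16}, {"tx": -10, "ty": -40, "tz": 30, "roll": -24}, {"tx": -10, "ty": -55, "tz": 50, "roll": -32}])

```text
clock: 12.15
tool_pos: [0.516, 0.167, 0.2349]
orientation: [0.39, 0.59, -0.389, 0.591]
ft_force: [-0.8, 0.2, -0.4]
grip_width: 0.061
```

```bash
python3 - <<'E'
from h import *
snap("side",290,110,80,80,8,"pics/s10.png")
rel([.4939,.1496,.15],80.95)
E
```

```text
t 12.2 pos [0.5118 0.1644 0.2344] yaw 23.39 tilt [-0.0043 -0.0017 -1.    ] F [-4.2 -1.6 -1.6] w 0.0606 j6 [ 0.1 -0.3]
tx 84.5 ty -21.9 tz 6.5 roll -57.6
```

View pics/s10.png

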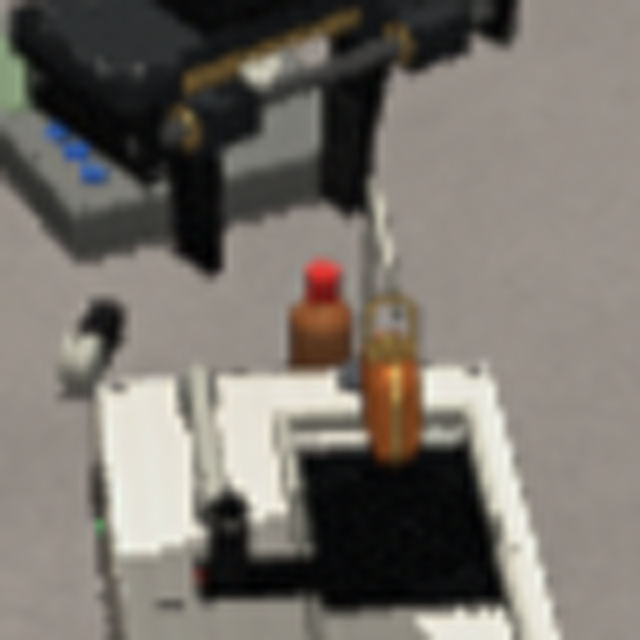

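Emit:
send_rows(moves=[{"tx": 0, "ty": -5, "tz": 1, "roll": -8}, {"tx": 0, "ty": -10, "tz": 3, "roll": -16}, {"tx": 0, "ty": -15, "tz": 4, "roll": -24}, {"tx": 0, "ty": -20, "tz": 6, "roll": -32}, {"tx": 0, "ty": -22, "tz": 6, "roll": -40}])

```text
clock: 12.7
tool_pos: [0.4934, 0.15, 0.2342]
orientation: [0.16, 0.69, -0.162, 0.687]
ft_force: [0.1, -0.6, -0.2]
grip_width: 0.0611
```

Emit:
send_rows(moves=[{"tx": 10, "ty": 0, "tz": 0, "roll": -8}, {"tx": 25, "ty": 0, "tz": 0, "roll": -16}, {"tx": 45, "ty": 0, "tz": 0, "roll": -18}, {"tx": 60, "ty": 0, "tz": 0, "roll": -18}, {"tx": 65, "ty": 0, "tz": 0, "roll": -18}])

```text
clock: 13.2
tool_pos: [0.492, 0.1498, 0.1676]
orientation: [0.051, 0.708, -0.053, 0.702]
ft_force: [-0.5, 0.6, -0.1]
grip_width: 0.0611
```

```bash
python3 - <<'E'
from h import *
snap("side",290,110,80,80,8,"pics/s11.png")
rel([.4939,.1496,.0945],80.95)
o=robot.get_obs();R=Ro.from_quat(o['orientation']).as_matrix();w=o['grip_width']/2
for sg in(1,-1): print((proj("side",o['tool_pos']+R@[0,sg*w,0])-[290,110]+.5)*8)
E
```

```text
t 13.25 pos [0.4921 0.1498 0.1676] yaw 81.58 tilt [-0.0086 -0.002  -1.    ] F [ 0.4  0.7 -1.1] w 0.0612 j6 [ 0.08 -1.34]
tx 73.1 ty 0.3 tz 2.4 roll 0.6
[[216.35195312 368.18557379]]
[[232.25180327 458.4065286 ]]
```

View pics/s11.png

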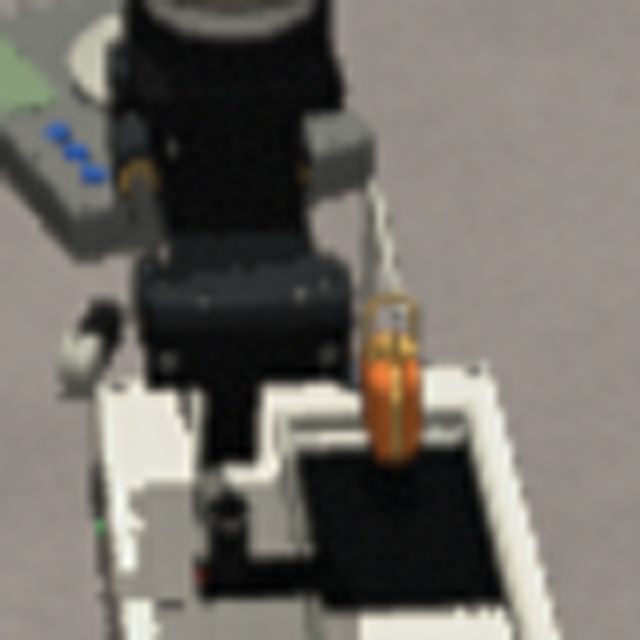

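Emit:
send_rows(moves=[{"tx": 8, "ty": 0, "tz": 1, "roll": 0}, {"tx": 18, "ty": 0, "tz": 2, "roll": 0}, {"tx": 30, "ty": 0, "tz": 2, "roll": 0}, {"tx": 37, "ty": 0, "tz": 2, "roll": 0}, {"tx": 40, "ty": 0, "tz": 2, "roll": 0}])

```text
clock: 13.75
tool_pos: [0.4931, 0.1493, 0.1265]
orientation: [0.051, 0.709, -0.053, 0.702]
ft_force: [0.5, -1.3, -0.2]
grip_width: 0.0613
```

```bash
python3 - <<'E'
from h import *
snap("side",290,110,80,80,8,"pics/s12.png")
snap("top",195,130,130,95,6,"pics/t12.png")
rel([.4939,.1496,.0945],80.95)
E
```

```text
t 13.85 pos [0.4934 0.1494 0.1271] yaw 81.58 tilt [-0.0099 -0.0021 -0.9999] F [-0.1  0.3 -0.2] w 0.0606 j6 [ 0.08 -1.34]
tx 32.5 ty 0.4 tz 0.8 roll 0.6
```

View pics/s12.png

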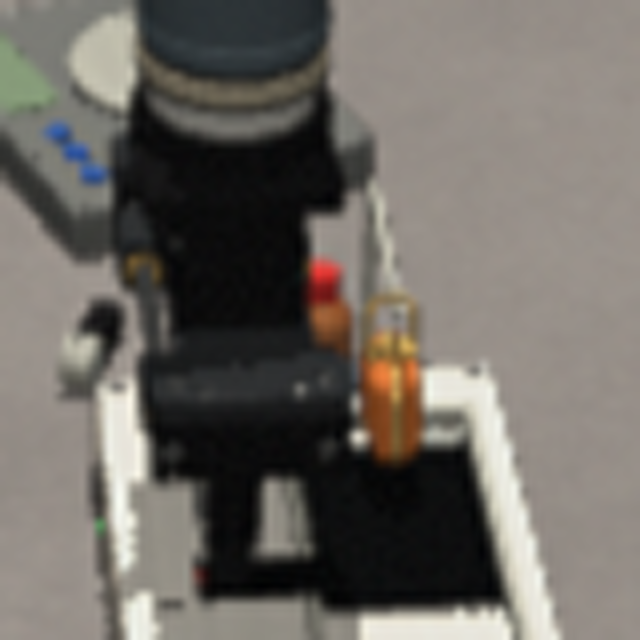

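View pics/t12.png

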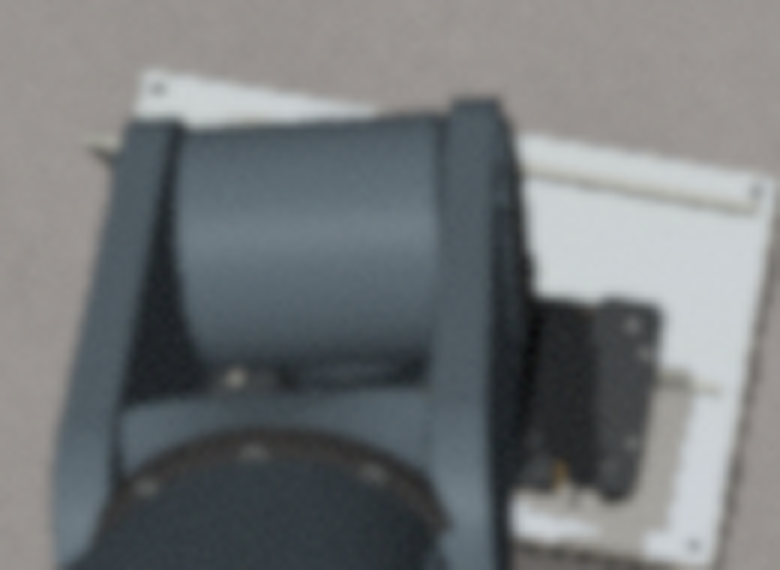

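Emit:
send_rows(moves=[{"tx": 6, "ty": 0, "tz": 1, "roll": 0}, {"tx": 14, "ty": 0, "tz": 1, "roll": 0}, {"tx": 22, "ty": 0, "tz": 1, "roll": 0}, {"tx": 28, "ty": 0, "tz": 1, "roll": 0}, {"tx": 32, "ty": 0, "tz": 1, "roll": 0}])

```text
clock: 14.35
tool_pos: [0.4936, 0.1491, 0.0942]
orientation: [0.051, 0.709, -0.053, 0.701]
ft_force: [0.2, -0.2, 1.0]
grip_width: 0.0611
```

Emit:
send_rows(moves=[{"tx": 0, "ty": 0, "tz": 0, "roll": 0}, {"tx": 0, "ty": 0, "tz": 0, "roll": 0}, {"tx": 0, "ty": 0, "tz": 0, "roll": 0}, {"tx": 0, "ty": 0, "tz": 0, "roll": 0}, {"tx": 0, "ty": 0, "tz": 0, "roll": 0}], claw=0)

```text
clock: 14.85
tool_pos: [0.4939, 0.1491, 0.0945]
orientation: [0.051, 0.709, -0.053, 0.702]
ft_force: [0.5, 0.4, -0.8]
grip_width: 0.0288
```

Emit:
send_rows(moves=[{"tx": 0, "ty": 0, "tz": 0, "roll": 0}, {"tx": 0, "ty": 0, "tz": 0, "roll": 0}, {"tx": 0, "ty": 0, "tz": 0, "roll": 0}, {"tx": 0, "ty": 0, "tz": 0, "roll": 0}, {"tx": 0, "ty": 0, "tz": 0, "roll": 0}])

```text
clock: 15.35
tool_pos: [0.494, 0.1494, 0.0946]
orientation: [0.051, 0.709, -0.053, 0.702]
ft_force: [-1.1, 2.2, 1.6]
grip_width: 0.0171
```

```bash
python3 - <<'E'
from h import *
snap("side",290,110,80,80,8,"pics/s13.png")
rel([.4939,.1496,.0945],80.95)
E
```

```text
t 15.4 pos [0.494  0.1494 0.0946] yaw 81.57 tilt [-0.0099 -0.0017 -0.9999] F [-0.1  2.7  2. ] w 0.0177 j6 [ 0.08 -1.35]
tx 0.1 ty 0.2 tz -0.1 roll 0.6
```

View pics/s13.png

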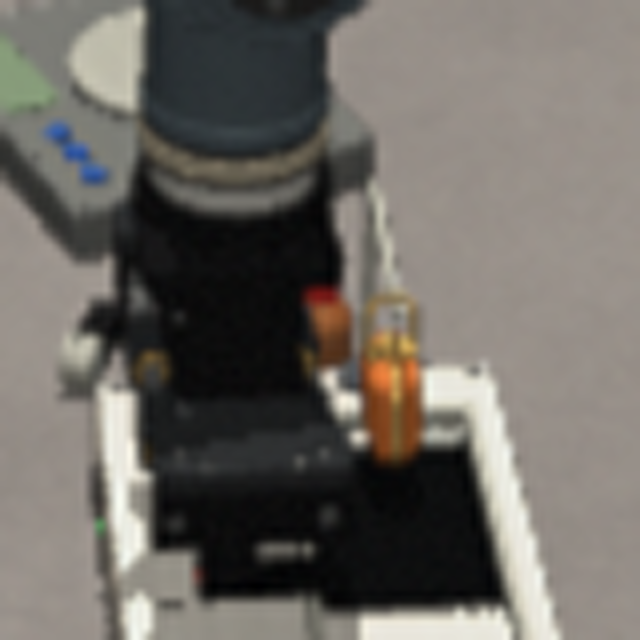

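Emit:
send_rows(moves=[{"tx": 0, "ty": -4, "tz": 0, "roll": 0}, {"tx": 0, "ty": -11, "tz": 0, "roll": 0}, {"tx": 0, "ty": -19, "tz": 0, "roll": 0}, {"tx": 0, "ty": -26, "tz": 0, "roll": 0}, {"tx": 0, "ty": -30, "tz": 0, "roll": 0}])

```text
clock: 15.9
tool_pos: [0.4895, 0.1207, 0.0947]
orientation: [0.053, 0.709, -0.052, 0.702]
ft_force: [-0.4, 8.6, 0.0]
grip_width: 0.0171
```

Emit:
send_rows(moves=[{"tx": 0, "ty": 0, "tz": 0, "roll": 0}, {"tx": 0, "ty": 0, "tz": 0, "roll": 0}, {"tx": 0, "ty": 0, "tz": 0, "roll": 0}, {"tx": 0, "ty": 0, "tz": 0, "roll": 0}, {"tx": 0, "ty": 0, "tz": 0, "roll": 0}])

```text
clock: 16.4
tool_pos: [0.4896, 0.1219, 0.0946]
orientation: [0.054, 0.708, -0.052, 0.702]
ft_force: [0.3, 8.2, 0.8]
grip_width: 0.0171
```

```bash
python3 - <<'E'
from h import *
snap("side",290,110,80,80,8,"pics/s14.png")
snap("top",195,130,130,95,6,"pics/t14.png")
q=[.5415,.1623,-.1579]
rel(world(q,[-.045,-.05,.0945])[0],80.95)
E
```

```text
t 16.5 pos [0.4896 0.1219 0.0946] yaw 81.42 tilt [-0.0091  0.0031 -1.    ] F [1.  7.1 0. ] w 0.0172 j6 [ 0.02 -1.4 ]
tx 0.1 ty -1.9 tz -0.1 roll 0.5
```

View pics/s14.png

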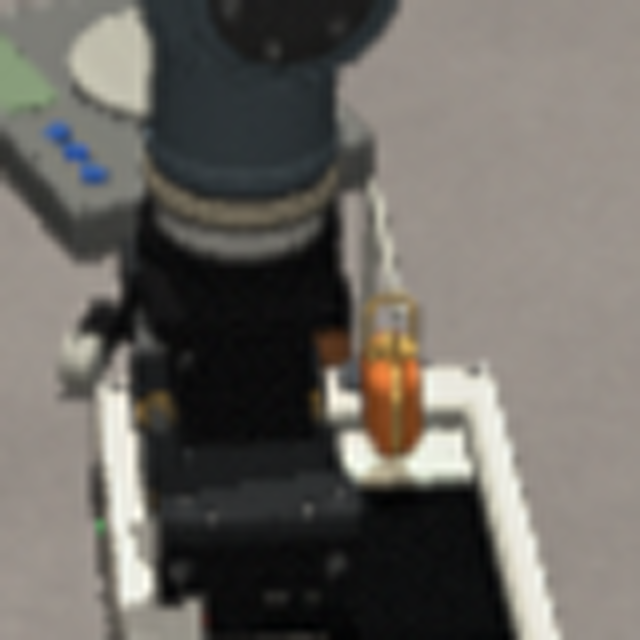

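View pics/t14.png

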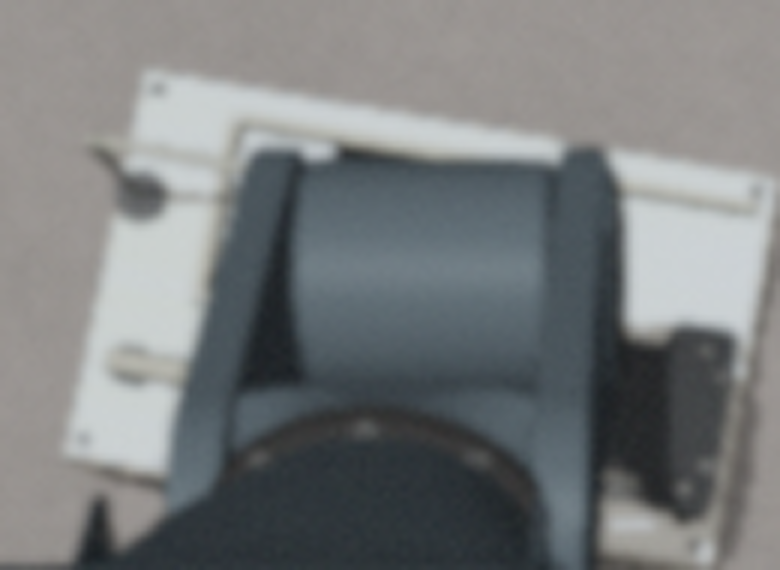

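Emit:
send_rows(moves=[{"tx": 0, "ty": -1, "tz": 0, "roll": 0}, {"tx": 0, "ty": -2, "tz": 0, "roll": 0}, {"tx": 0, "ty": -3.5, "tz": 0, "roll": 0}, {"tx": 0, "ty": -3.5, "tz": 0, "roll": 0}, {"tx": 0, "ty": -3.5, "tz": 0, "roll": 0}])

```text
clock: 17.0
tool_pos: [0.4893, 0.1196, 0.0946]
orientation: [0.055, 0.708, -0.052, 0.702]
ft_force: [0.6, 7.7, 0.7]
grip_width: 0.0166
```

Emit:
send_rows(moves=[{"tx": 0, "ty": -1, "tz": 0, "roll": 0}, {"tx": 0, "ty": -1, "tz": 0, "roll": 0}, {"tx": 0, "ty": -1, "tz": 0, "roll": 0}, {"tx": 0, "ty": -1, "tz": 0, "roll": 0}, {"tx": 0, "ty": -1, "tz": 0, "roll": 0}])

```text
clock: 17.5
tool_pos: [0.4893, 0.1199, 0.0946]
orientation: [0.056, 0.708, -0.051, 0.702]
ft_force: [0.7, 8.5, 1.0]
grip_width: 0.0171
```

```bash
python3 - <<'E'
from h import *
snap("side",290,110,80,90,8,"pics/s15.png")
q=[.5415,.1623,-.1579]
rel(world(q,[-.045,-.05,.0945])[0],80.95)
for y in(-.02,-.047,-.05,-.053): print(((proj("side",world(q,[-.057,y,.078]))-[290,110]+.5)*8).round())
E
```

```text
t 17.55 pos [0.4893 0.1199 0.0946] yaw 81.32 tilt [-0.0077  0.0074 -0.9999] F [ 0.5  8.5 -0.1] w 0.0172 j6 [ 0.01 -1.41]
tx 0.1 ty 0.1 tz -0.1 roll 0.4
[[197. 593.]]
[[203. 635.]]
[[203. 640.]]
[[204. 644.]]
```

View pics/s15.png

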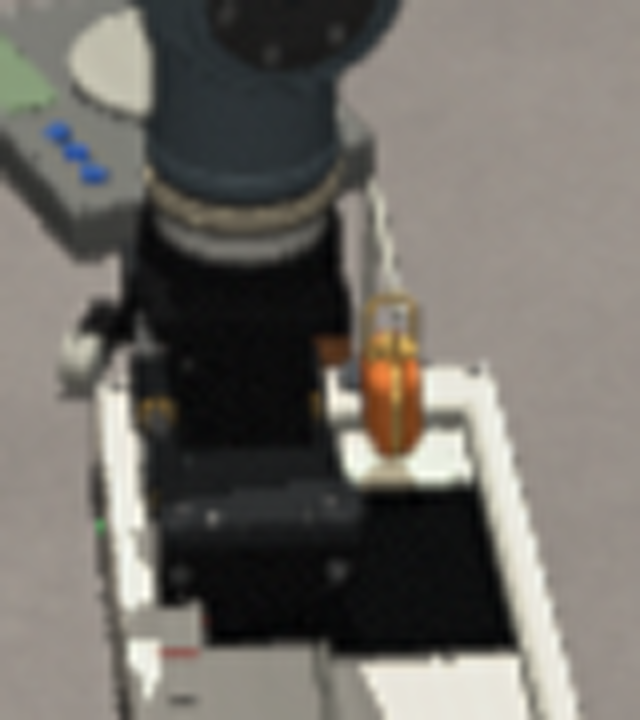

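Emit:
send_rows(moves=[{"tx": 0, "ty": -1, "tz": 0, "roll": 0}, {"tx": 0, "ty": -1, "tz": 0, "roll": 0}, {"tx": 0, "ty": -1, "tz": 0, "roll": 0}, {"tx": 0, "ty": -1, "tz": 0, "roll": 0}, {"tx": 0, "ty": -1, "tz": 0, "roll": 0}])

```text
clock: 18.05
tool_pos: [0.4894, 0.1201, 0.0946]
orientation: [0.057, 0.708, -0.051, 0.702]
ft_force: [0.8, 7.9, -0.1]
grip_width: 0.0172
```

Emit:
send_rows(moves=[{"tx": 0, "ty": -1, "tz": 0, "roll": 0}, {"tx": 0, "ty": -1, "tz": 0, "roll": 0}, {"tx": 0, "ty": -1, "tz": 0, "roll": 0}, {"tx": 0, "ty": -1, "tz": 0, "roll": 0}, {"tx": 0, "ty": -1, "tz": 0, "roll": 0}])

```text
clock: 18.55
tool_pos: [0.4894, 0.1203, 0.0946]
orientation: [0.058, 0.708, -0.05, 0.703]
ft_force: [0.2, 8.0, -0.2]
grip_width: 0.0174
```

```bash
python3 - <<'E'
from h import *
q=[.5415,.1623,-.1579]
rel(world(q,[-.045,-.05,.0945])[0],80.95)
print(robot.hand_in())
rel(world(q,[-.045,-.05,.0945])[0],80.95)
E
```

```text
t 18.55 pos [0.4894 0.1203 0.0946] yaw 81.26 tilt [-0.0063  0.0115 -0.9999] F [ 0.2  8.  -0.2] w 0.0174 j6 [ 0.01 -1.42]
tx 0.1 ty -0.3 tz -0.2 roll 0.3
the job is handed in; nothing more can be done
None
the job is handed in; nothing more can be done
```

I hung the amber pendant by its bail on the lamp's hook and let go of it. I then gripped the black knob, pulled the shutter about 29–30 mm to half open, and handed the job in at 18.55 s with the gripper still holding it.

**Last checks:**
- **Pendant:** it hung upright and clear of the gripper in the last picture, taken about 1 s before hand-in.
- **Shutter travel:** the tool had moved about 29.5 mm from closed, drifting about 0.4 mm/s under the spring. The picture gave 27–29 mm from the shutter edge and its red spot, slightly less but within the 25–35 mm allowed.
- **Spring force:** about 8 N against the fingers, close to the 8.5 N expected at half travel.
- **Other items:** nothing went near the bystanders, and jade and lapis stood upright after the lift. I did not measure any of their positions again at the end.

No check failed. The hand-in gives no verdict, so I can't confirm how the final second was judged.

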